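# Brake the coasting wheel and lock it with its pin

### The arm

A 7-joint arm with a two-finger parallel gripper is mounted at the origin on a cart in front of the work surface, level with it; the furniture and walls round the work are solid. World frame = base frame: x ahead of the robot, y to its left, z up, the work surface at z = 0. Lengths are in m, angles in rad, forces in N, time in s.
With the tool pointing down it reaches from about 0.4 to 0.85 m from the base axis. Payload 10.4 kg.
Tool frame: the origin (TCP) lies at the very end of the fingers, on their centre line; the grasp point (between the pads) lies manip.hold_point_z behind it (manip.hold_point_z is the distance from the TCP to the grasp point, in m); z points along the fingers, y is the direction in which the jaws open and shut (so a half turn about z gives the same grasp; the last joint's range is limited). The gripper opens to 85 mm and grips with 20 to 120 N. Pads are 22 mm wide; open, the fingers measure 114 mm over their backs; the gripper's body (76 mm by 85 mm) begins 54 mm behind the grasp point. The pads swing forward as they close: fully open they stand 13 mm farther back than shut.
Start: joints at [1.079, 0.332, -0.065, 1.46, 0.022, 1.35, -0.088], TCP at [0.282, -0.558, 0.205] pointing down, gripper open.
Joint ranges: [-2.6, 2.6], [-0.5, 2.12], [-1.47, 1.34], [0.16, 2.42], [-1.27, 4.41], [0.06, 2.06], [-2.6, 2.6]. Speed limits (rad/s): [2.22, 2.22, 2.79, 2.79, 3.14, 3.14, 3.14].

### API

Orientations are given as a unit quaternion [x, y, z, w].
In Python, from workcell import manip gives the robot as it stands.
- The arm moves only by the tool jog_arm, never from a script. Its arguments are lists of equal length, an entry for each row: "translation": the shift along the world's x, y, z in mm, a list of three; "turn": the turn about the world's z in degrees. In form: {"translation": [[x, y, z], ...], "turn": [turn, ...]}. A call has 1 to 12 rows; each row is the pose to reach, as a shift and turn from the pose measured when the call began; what a row does not reach only later rows make up. A row lasts 1/12 s, in which the tool goes at most 41.7 mm and 7.16 degrees, less where a joint would pass 70% of its speed; a pose out of reach is approached as far as the arm can. A call with a gripper value outside its range is refused whole. "grip" is the finger opening in mm, from 0 to 85.4, set as the call begins (left out, the last holds). The fingers move at their own pace and stop on an object; "grip_force" is the grip in N (left out, the last holds). Time passes only in rows, so rows that repeat a pose let the fingers close. It gives the time, the measured TCP pose, the force and the opening at its end, in the units of the state.
- manip.get_obs(): the state, without advancing time (a new reading comes with each control period).
- manip.camera(name): name is "side" or "top" or "wrist"; returns a dict with "frame" (420x560x3 uint8, red, green, blue), "mtx" (3x3 intrinsics, pixels), "k1" (the pictures are not rectified: a ray, as slopes to the right and down, at radius r is drawn at 1 + k1 r^2 times it, then the intrinsics apply), "pose" (4x4, takes a point from camera to world coordinates). Camera axes: x right, y down, z forward; pixel columns grow to the right and rows downward; lengths in m; the calibration is good to about 2 mm. A picture is of the moment at which its call begins. There is no depth.
- manip.hand_in(): hands the job in, once; it reports no verdict.
Trained networks look in a picture, given as the dict that the camera call returned (one of the last four; its "shot" number tells which), for a name from the list of things; names that differ only in an ending like _2 or _b are one class to them, and where a whole thing is asked for, a point or a joint stands for the part that bears it (a point fixed in the world has none). Each returns a list of dicts, best first, with "confidence" (0 to 1); they miss things now and then, are a little off and sometimes report something else, mostly with a low value. They report only what shows in the picture. A call takes as long as a camera call. They do not tell look-alikes from the thing itself.
- manip.outline_of(picture, label): "mask" (420x560 bool, what is visible of it) and "extent" ([left, top, right, bottom] in pixels, round what is visible of it).
- manip.pinpoint(picture, label): "at" ([column, row] in pixels: a listed point, or the origin of a listed thing).
The state is a dict: "clock": time; "joint_pos": joint angles; "joint_velocities": joint speeds; "tau": joint torques, N m; "position": TCP position; "ee_rot": TCP orientation; "ft_force": force on the tool from outside, world axes, zero at the start; "torque": the same for the moment, N m; "grip_width": opening from 0.0 (shut) to 1.0 (fully open).
Only numpy, scipy, OpenCV 4.12 (cv2) and the standard library are available. Lean on these libraries where they do the work, as an engineer would, in place of code of your own. Each camera call takes 0.05 s, during which the arm holds its last target. There are 200 camera calls.

### The job

The wheel on the bearing stand has just been spun and is still coasting. Slow it by light touch on its rim until it stops with its index hole right over the fixed slot of the stand and let go of it there; then take the lock pin out of its rest block and put it down through the hole into the slot, fully home and upright, so the wheel is locked. Work gently (pushes on the wheel and stand well under 25 N) and leave the black-capped bottle, the glue tin and the oil can where they are.

Things in the scene. Friction and masses are not known exactly. Their poses are not given: they have to be found in the camera images.
- stand: bearing stand, screwed down: dark foot plate (150 x 130 x 12 mm), grey column and a steel slot block running along its -x to 125 mm from the axis. Carries the wheel, which lies level and turns about the stand's z. Origin: on the bench on the wheel's axis; z up
- wheel (a joint): wheel angle about z, rad, counterclockwise from above, not wrapped; hole over slot at 0 and every multiple of 6.2832. At the start it coasts freely in the + direction at about 4 to 6 rad/s; left alone it runs 20 to 30 s. Inertia 0.008 kg m2, bearing friction 0.0015 N m: it stays where stopped, but a slight sideways touch moves it. A finger pressed on the rim with 3 N stops it; dragged, it carries it
- hole (a point): centre of the mouth of the index hole, on the top face of the boss, 50 mm from the wheel's axis: round, 15 mm across, straight through, with a 1 mm chamfer
- slot (a point): on the middle line of the fixed slot, 50 mm from the wheel's axis (along the stand's -x), at its upper edge, 56 mm above the bench, 4 mm below the wheel. The slot is radial, 16 mm wide, from 33 to 125 mm from the axis, open at the top and outer end, 38 mm deep (floor at 18 mm); its outer part always shows beyond the rim
- rest: wooden rest block of the lock pin, fixed, 56 x 56 x 36 mm; origin under its centre, z up; a 15 mm square hole, 30 mm deep, in the middle of its top
- pin: lock pin, steel, loose, about 80 g, starts upright in the rest block, tip 6 mm above the bench. Origin at its tip, z along it to the head: shank 12 mm across, 50 mm long with tapered tip (last 4 mm), then a round dark head 22 mm across, 34 mm long (50 to 84 mm from the tip). Fully home its head sits on the boss, tip 22 mm above the bench
- pin_head (a point): middle of the pin's head, on its axis, 67 mm above its tip: the place to grip
- glue_tin: bystander: small tin, 67 mm across, 59 mm high; origin under its centre
- oil_can: bystander: white oiler bottle with a thin spout, 53 mm across, 173 mm high; origin under its centre
- wheel_top (a point): on the wheel's axis at the height of the rim's flat top face, 72 mm above the bench. The wheel is aluminium, 12 mm thick: rim ring of outer radius 90 and inner radius 70 mm, four plain arms, and in place of a fifth a 36 x 36 mm square boss with the index hole; rim and boss tops are at one height. Hub radius 24 mm, its spindle nut rises to 90 mm above the bench
- black_bottle: bystander: small cream oil bottle with black cap, 34 mm across, 86 mm high; origin under its centre
Things that resemble listed ones, but are neither listed nor needed, are in the scene too. Several things have the shape of the rest; the one meant has the colours described above.

How it is judged:
On the way:
1. the wheel has been stopped and let go with its index hole over the slot (within 3 mm), the pin still in its rest block (horizontal distance between hole and slot below 0.003 m and velocity of joint wheel between -0.03 and 0.03 rad/s and contact force between anything else and stand below 0.1 N and horizontal distance between pin and rest below 0.02 m), for 0.3 s.
At the end, for the whole second after the job is handed in: The pin stands in the hole and the slot, fully home (tip below 25 mm above the bench, that is its head within 3 mm of the boss), within 6 mm of the centres of slot and hole, upright within 0.12 rad, pin and wheel at rest (horizontal distance between pin and slot below 0.006 m and horizontal distance between pin_head and hole below 0.006 m and height (world z) of pin between 0.016 and 0.025 m and angle between pin's own z axis and vertical below 0.12 rad and linear speed of pin below 0.02 m/s and velocity of joint wheel between -0.05 and 0.05 rad/s); the robot touches nothing.
It fails at once if more than 25 N on the wheel or stand (contact force between anything else and stand above 25 N).
It fails at once if a bystander (black-capped bottle, glue tin or oil can) is moved more than 20 mm (distance of any of black_bottle, glue_tin, oil_can from where it was at the start of the episode above 0.02 m).
It also fails if it takes over 69 s, if anything falls off the work surface, if the arm or the gripper's body presses on something with over 40 N, if the wrist force passes 120 N, or if a joint passes its speed limit or range.

## Working session

There is one attempt and no reset: what is moved stays moved. The work goes in short steps, Python scripts to look and compute and a tool call to move; the robot and the scene stay as the last step left them, time stands still between calls to the robot, and variables do not carry over. Pictures are saved under pics/ and viewed, about 8 in all and at most 12, crops included, and the job is handed in when it is done.

Besides the shell and the picture viewer there is one more tool, called after ">>>" as name(argument=value, ...), one argument or row to a line, values as JSON. jog_arm: Moves the arm, as the interface text tells. Its arguments: {"type":"object","properties":{"translation":{"type":"array"},"turn":{"type":"array"},"grip":{"type":"number"},"grip_force":{"type":"number"}},"required":["translation","turn"]}

```bash
mkdir -p pics
cat > h.py <<'E'
import numpy as np, cv2
from workcell import manip
def ray(p,px):
    K=np.array(p["mtx"]);d=np.array([(px[0]-K[0,2])/K[0,0],(px[1]-K[1,2])/K[1,1]])
    u=d.copy()
    for _ in range(20): u=d/(1+p["k1"]*(u@u))
    T=np.array(p["pose"]); return T[:3,3],T[:3,:3]@np.array([u[0],u[1],1])
def at_z(p,px,z):
    o,d=ray(p,px); return o+d*(z-o[2])/d[2]
def proj(p,X):
    T=np.array(p["pose"]);c=T[:3,:3].T@(np.array(X)-T[:3,3]);u=c[:2]/c[2];u=u*(1+p["k1"]*(u@u));K=np.array(p["mtx"])
    return [K[0,0]*u[0]+K[0,2],K[1,1]*u[1]+K[1,2]]
def save(p,n,f=1): cv2.imwrite(f"pics/{n}.png",cv2.cvtColor(p["frame"],cv2.COLOR_RGB2BGR))
E
python3 - <<'E'
from h import *
np.set_printoptions(precision=4,suppress=True)
o=manip.get_obs();print(o,manip.hold_point_z)
Z=dict(stand=0,slot=.056,wheel_top=.072,hole=.072,rest=0,pin_head=.073,glue_tin=0,oil_can=0,black_bottle=0)
t=manip.camera("top");s=manip.camera("side")
for n,p in(("top",t),("side",s)):
    save(p,n);print(n,np.array(p["pose"])[:3,3])
    for k,z in Z.items():
        for r in manip.pinpoint(p,k)[:3]: print(n,k,round(r["confidence"],2),np.round(r["at"]),at_z(p,r["at"],z))
cv2.imwrite("pics/both.png",cv2.resize(cv2.cvtColor(np.hstack([t["frame"],s["frame"]]),cv2.COLOR_RGB2BGR),(800,300)))
print(manip.get_obs()["clock"])
E
```

```text
{'clock': 0.0, 'joint_pos': array([ 1.0794,  0.3329, -0.0647,  1.4609,  0.0216,  1.3499, -0.0885]), 'joint_velocities': array([ 0.0004, -0.0016,  0.0008,  0.0022,  0.0009, -0.0003, -0.0005]), 'tau': array([  0.0004, -62.5424,   0.0494, -39.1607,   0.0161,   0.0098,
        -0.    ]), 'position': array([ 0.2822, -0.5572,  0.2046]), 'ee_rot': array([ 0.9727,  0.2322, -0.0002, -0.0007]), 'ft_force': array([ 0.2277,  0.4897, -0.4751]), 'torque': array([ 0.0058, -0.0339, -0.0248]), 'grip_width': 1.00377449122673} 0.0187
top [ 0.411  -0.073   1.2161]
top stand 0.84 [282. 194.] [ 0.5657 -0.0519  0.    ]
top slot 0.94 [273. 204.] [ 0.5336 -0.0317  0.056 ]
top wheel_top 0.59 [280. 185.] [ 0.5774 -0.0495  0.072 ]
top hole 0.88 [286. 209.] [ 0.5196 -0.0625  0.072 ]
top rest 0.84 [151. 236.] [0.4646 0.2888 0.    ]
top rest 0.68 [192. 217.] [0.511  0.1833 0.    ]
top rest 0.57 [205. 279.] [0.3494 0.1507 0.    ]
top glue_tin 0.91 [358. 249.] [ 0.417  -0.2448  0.    ]
top oil_can 0.73 [402. 149.] [ 0.674  -0.3696  0.    ]
top oil_can 0.38 [280. 188.] [ 0.58   -0.0486  0.    ]
top black_bottle 0.57 [206. 153.] [0.6786 0.1452 0.    ]
side [0.2108 0.774  0.5003]
side stand 0.64 [259. 246.] [ 0.5705 -0.0573  0.    ]
side stand 0.59 [242. 304.] [0.5066 0.1811 0.    ]
side slot 0.92 [273. 234.] [ 0.5218 -0.0299  0.056 ]
side wheel_top 0.76 [256. 221.] [ 0.5764 -0.054   0.072 ]
side hole 0.63 [278. 221.] [ 0.5265 -0.0743  0.072 ]
side hole 0.48 [181. 277.] [0.6093 0.2357 0.072 ]
side rest 0.74 [238. 304.] [0.5136 0.1854 0.    ]
side rest 0.64 [240. 345.] [0.4575 0.292  0.    ]
side pin_head 0.52 [242. 274.] [0.5052 0.1807 0.073 ]
side glue_tin 0.94 [333. 228.] [ 0.4161 -0.2375  0.    ]
side oil_can 0.7 [268. 196.] [ 0.6814 -0.3926  0.    ]
side black_bottle 0.82 [178. 277.] [0.68   0.1481 0.    ]
1.0
```

View pics/top.png

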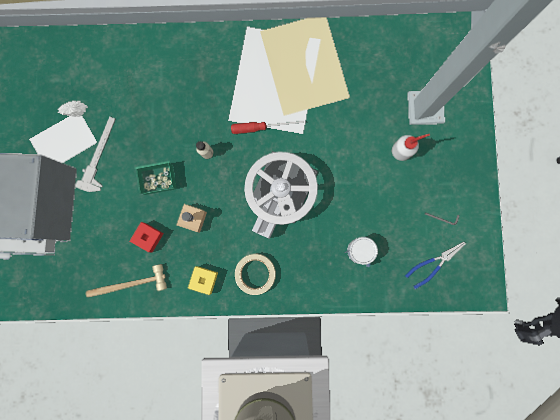

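View pics/side.png

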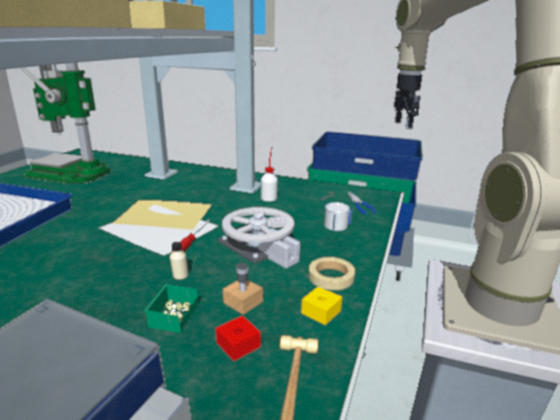

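>>> jog_arm(
  translation=[
    [24,35,0],
    [48,71,0],
    [72,106,0],
    [97,142,0],
    [121,177,0],
    [145,213,0],
    [169,248,0],
    [193,284,0],
    [217,319,0],
    [242,355,0],
    [266,390,0],
    [290,426,0],
  ],
  turn=[0,0,0,0,0,0,0,0,0,0,0,0],
  grip=0,
)

```text
clock: 2.0
position: [0.5647, -0.1426, 0.2058]
ee_rot: [0.973, 0.232, 0.0, 0.0]
ft_force: [1.6, -0.9, 0.5]
grip_width: -0.001
```

Run:
```python
from h import *
np.set_printoptions(precision=4,suppress=True)
o=manip.get_obs();print(o["clock"],o["position"],o["ft_force"],o["joint_pos"])
w=manip.camera("wrist");save(w,"w1");print(np.array(w["pose"]))
for k,z in dict(wheel_top=.072,hole=.072,slot=.056).items():
    for r in manip.pinpoint(w,k)[:2]: print(k,round(r["confidence"],2),np.round(r["at"]),at_z(w,r["at"],z))
```

```text
2.0 [ 0.5647 -0.1426  0.2058] [ 1.5595 -0.8632  0.4967] [ 0.4938  0.264  -0.3892  1.5619  0.1023  1.335  -1.0095]
[[ 0.4516 -0.8495 -0.2729  0.6347]
 [-0.8922 -0.4296 -0.1391 -0.1073]
 [ 0.0009  0.3063 -0.9519  0.3748]
 [ 0.      0.      0.      1.    ]]
wheel_top 0.71 [200. 138.] [ 0.5724 -0.0498  0.072 ]
hole 0.73 [180. 188.] [ 0.5189 -0.0508  0.072 ]
slot 0.65 [172. 171.] [ 0.5262 -0.0334  0.056 ]
```

View pics/w1.png

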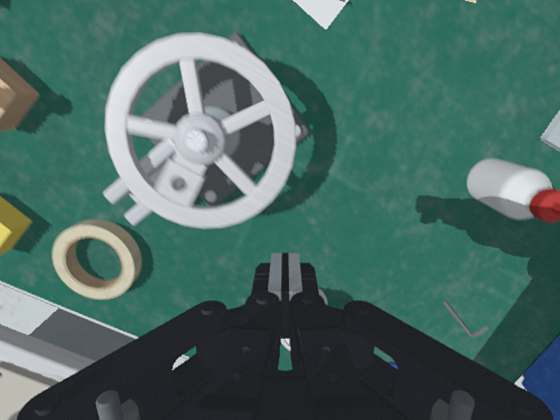

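```bash
cat >> h.py <<'E'
def wheel_fit(w):
    m=manip.outline_of(w,"wheel_top")[0]["mask"].astype(np.uint8)
    c=max(cv2.findContours(m,cv2.RETR_EXTERNAL,cv2.CHAIN_APPROX_NONE)[0],key=cv2.contourArea)[:,0,:]
    P=np.array([at_z(w,q,.072)[:2] for q in cv2.convexHull(c)[:,0,:].astype(float)])
    from scipy.optimize import least_squares
    f=least_squares(lambda v:np.hypot(*(P-v[:2]).T)-v[2],[.572,-.05,.09],loss="soft_l1",f_scale=.001)
    return f.x
E
python3 - <<'E'
from h import *
np.set_printoptions(precision=4,suppress=True)
w=manip.camera("wrist")
c=wheel_fit(w);print("fit",c)
for q in [(113,190),(133,217),(122,203)]:
    a=at_z(w,q,.056);d=a[:2]-c[:2];print(a,np.hypot(*d),np.degrees(np.arctan2(d[1],d[0])))
for k,z in dict(wheel_top=.072,hole=.072,slot=.056).items():
    for r in manip.pinpoint(w,k)[:1]:
        X=at_z(w,r["at"],z);d=X[:2]-c[:2];print(k,round(r["confidence"],2),X,np.hypot(*d),np.degrees(np.arctan2(d[1],d[0])))
im=cv2.resize(cv2.cvtColor(w["frame"],cv2.COLOR_RGB2BGR)[90:250,80:280],None,fx=4,fy=4,interpolation=cv2.INTER_CUBIC)
cv2.imwrite("pics/w2c.png",im[:600]);print(manip.get_obs()["clock"])
E
```

```text
fit [ 0.5713 -0.0517  0.0892]
[0.4782 0.0141 0.056 ] 0.11401366615445463 144.7688788541223
[ 0.4592 -0.0144  0.056 ] 0.11818304529325296 161.6222137503599
[0.4689 0.0011 0.056 ] 0.11528016625931789 152.7314569838269
wheel_top 0.77 [ 0.5734 -0.0538  0.072 ] 0.002945756063787418 -45.6039321343514
hole 0.76 [ 0.5503 -0.0983  0.072 ] 0.051093268734554796 -114.32598735674993
slot 0.9 [ 0.5272 -0.0318  0.056 ] 0.04844362490994636 155.79674894367892
2.45
```

View pics/w2c.png

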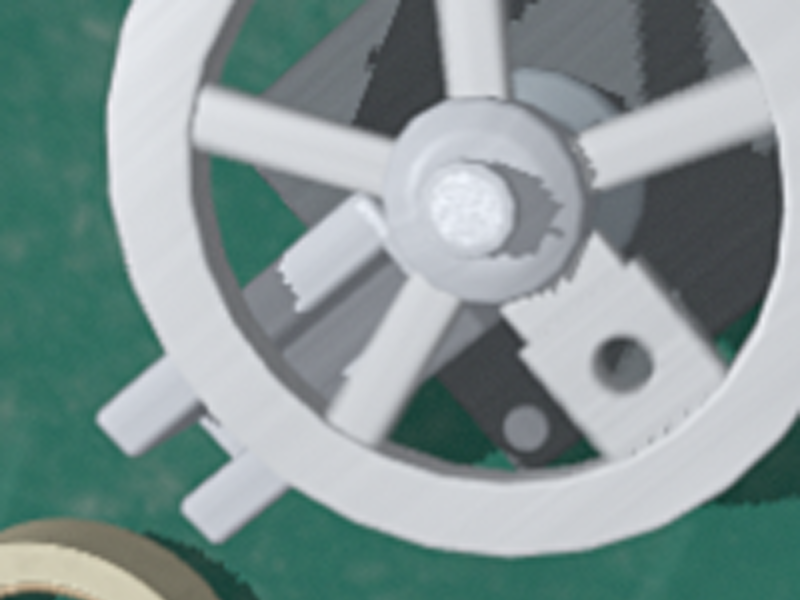

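>>> jog_arm(
  translation=[
    [0,10,-35],
    [0,10,-70],
    [0,10,-100],
    [0,10,-122],
    [0,10,-128],
    [0,10,-128],
  ],
  turn=[0,0,0,0,0,0],
)

```text
clock: 2.95
position: [0.562, -0.1364, 0.0762]
ee_rot: [0.973, 0.231, -0.001, -0.0]
ft_force: [-0.2, 0.2, 1.0]
grip_width: -0.001
```

Run:
```python
from h import *
np.set_printoptions(precision=4,suppress=True)
print(manip.get_obs()["position"],manip.get_obs()["ft_force"])
w={k:v for k,v in manip.camera("wrist").items()};save(w,"w3")
T=np.array([[ 0.4516,-0.8495,-0.2729,0.6347],[-0.8922,-0.4296,-0.1391,-0.1073],[0.0009,0.3063,-0.9519,0.3748],[0,0,0,1]])
v=dict(w,pose=T);c=np.array([.5714,-.052])
for q in [(104.3,195),(133.8,225.8),(119,210.4),(113,204),(126,217.5)]:
    a=at_z(v,q,.056);d=a[:2]-c;print(a,np.hypot(*d),np.degrees(np.arctan2(d[1],d[0])))
```

```text
[ 0.562  -0.1364  0.0762] [-0.1935  0.2079  1.0023]
[0.4696 0.0214 0.056 ] 0.12550851674296284 144.2237764014774
[ 0.4506 -0.0178  0.056 ] 0.12559729870310107 164.18108706238232
[0.4602 0.0021 0.056 ] 0.12367853204970065 154.05022142528605
[0.4642 0.0101 0.056 ] 0.12389617592061694 149.93000586369791
[ 0.4559 -0.0071  0.056 ] 0.12392531725732132 158.78226033937165
```

>>> jog_arm(
  translation=[
    [0,3,-1.5],
    [0,5,-3],
    [0,5,-4],
    [0,5,-4.5],
    [0,5,-5],
    [0,5,-5],
  ],
  turn=[0,0,0,0,0,0],
)

```text
clock: 3.5
position: [0.5634, -0.1314, 0.0732]
ee_rot: [0.973, 0.231, -0.0, 0.0]
ft_force: [-0.1, 0.2, 1.2]
grip_width: 0.002
```

>>> jog_arm(
  translation=[
    [0,0,-0.5],
    [0,0,-1],
    [0,0,-1.5],
    [0,0,-2],
    [0,0,-2],
  ],
  turn=[0,0,0,0,0],
)

```text
clock: 3.92
position: [0.5632, -0.1315, 0.071]
ee_rot: [0.973, 0.231, -0.0, 0.0]
ft_force: [0.0, 0.3, -0.0]
grip_width: 0.004
```

>>> jog_arm(
  translation=[
    [0,0,-0.5],
    [0,0,-1],
    [0,0,-1.5],
    [0,0,-1.5],
  ],
  turn=[0,0,0,0],
)

```text
clock: 4.25
position: [0.5632, -0.1314, 0.0693]
ee_rot: [0.973, 0.231, -0.0, 0.0]
ft_force: [0.0, 0.7, -0.4]
grip_width: 0.001
```

```bash
cat >> h.py <<'E'
C=np.array([.5714,-.052]);A0=154.2
def look(n=2):
    for i in range(n):
        w=manip.camera("wrist")
        for r in manip.pinpoint(w,"hole")[:1]:
            X=at_z(w,r["at"],.072);d=X[:2]-C;print("hole conf %.2f r %.4f ang %.2f err %.2f"%(r["confidence"],np.hypot(*d),np.degrees(np.arctan2(d[1],d[0])),(np.degrees(np.arctan2(d[1],d[0]))-A0+180)%360-180),np.round(r["at"],1),X.round(4))
        o=manip.get_obs();print(o["clock"],o["position"].round(4),o["ft_force"].round(2))
    return w
E
python3 - <<'E'
from h import *
save(look(2),"w4")
E
```

```text
hole conf 0.82 r 0.0507 ang -171.96 err 33.84 [141.  255.9] [ 0.5212 -0.0591  0.072 ]
4.35 [ 0.5632 -0.1315  0.0695] [ 0.52 -0.48 -0.61]
hole conf 0.94 r 0.0513 ang -141.01 err 64.79 [187.6 259.2] [ 0.5315 -0.0843  0.072 ]
4.45 [ 0.5633 -0.1315  0.0695] [-0.36 -0.47  0.83]
```

View pics/w4.png

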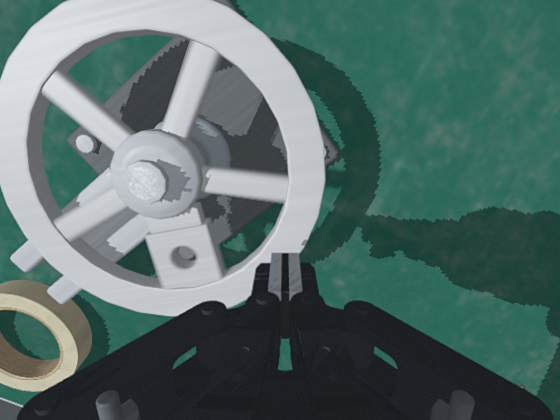

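Run:
```python
from h import *
w=manip.camera("wrist");p=manip.get_obs()["position"];print(proj(w,p),at_z(w,(285,255),p[2]),at_z(w,(285,255),.072),wheel_fit(w), proj(w,[*C,.072]))
```

```text
[np.float64(284.24562670501484), np.float64(246.26183818705294)] [ 0.55845194 -0.13441499  0.06952259] [ 0.5595528  -0.13385655  0.072     ] [ 0.57127393 -0.05175307  0.08963225] [np.float64(158.501861144889), np.float64(174.92962638734429)]
```

>>> jog_arm(
  translation=[
    [0,0,-0.5],
    [0,0,-1],
    [0,0,-1.5],
    [0,0,-2],
    [0,0,-2],
  ],
  turn=[0,0,0,0,0],
)

```text
clock: 4.97
position: [0.5632, -0.1315, 0.0674]
ee_rot: [0.973, 0.231, -0.0, 0.0]
ft_force: [-0.3, -0.9, 0.4]
grip_width: 0.0
```

```bash
python3 -c "
from h import *
look(2)"
```

```text
hole conf 0.75 r 0.0487 ang 45.98 err -108.22 [113.3  83.4] [ 0.6053 -0.017   0.072 ]
5.0667 [ 0.5633 -0.1315  0.0675] [ 0.38 -0.03  0.56]
hole conf 0.79 r 0.0500 ang 76.79 err -77.41 [ 74.2 113.5] [ 0.5828 -0.0033  0.072 ]
5.1667 [ 0.5633 -0.1315  0.0675] [ 0.47 -0.01  0.09]
```

>>> jog_arm(
  translation=[
    [0,0,-0.6],
    [0,0,-1.2],
    [0,0,-1.8],
    [0,0,-2.4],
    [0,0,-3],
    [0,0,-3],
  ],
  turn=[0,0,0,0,0,0],
)

```text
clock: 5.67
position: [0.5632, -0.1315, 0.0644]
ee_rot: [0.973, 0.231, -0.0, 0.0]
ft_force: [0.6, 0.7, -0.3]
grip_width: -0.0
```

```bash
python3 -c "
from h import *
save(look(2),'w5')"
```

```text
hole conf 0.94 r 0.0495 ang -107.56 err 98.24 [226.5 238.1] [ 0.5565 -0.0992  0.072 ]
5.7667 [ 0.5633 -0.1315  0.0645] [-0.06 -0.45 -0.89]
hole conf 0.85 r 0.0491 ang -77.21 err 128.59 [247.  198.6] [ 0.5823 -0.0999  0.072 ]
5.8667 [ 0.5633 -0.1315  0.0646] [-0.19 -0.5   0.19]
```

Run:
```python
import cv2
a=cv2.imread("pics/w5.png")[180:330,200:360];cv2.imwrite("pics/w5c.png",cv2.resize(a,None,fx=4,fy=4,interpolation=cv2.INTER_CUBIC))
```

```text
(no output)
```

View pics/w5c.png

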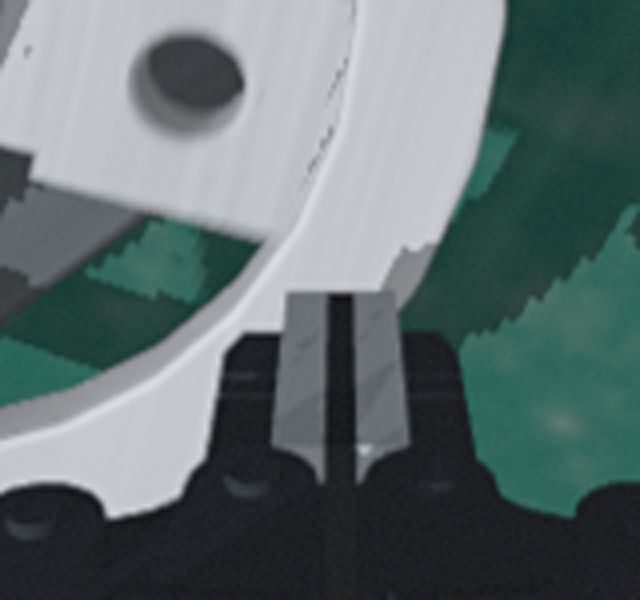

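>>> jog_arm(
  translation=[
    [0,0,-0.6],
    [0,0,-1.2],
    [0,0,-1.8],
    [0,0,-2.4],
    [0,0,-3],
    [0,0,-3],
  ],
  turn=[0,0,0,0,0,0],
)

```text
clock: 6.37
position: [0.5632, -0.1315, 0.0614]
ee_rot: [0.973, 0.231, -0.0, 0.0]
ft_force: [-0.1, -0.3, -0.6]
grip_width: -0.0
```

```bash
python3 -c "
from h import *
save(look(2),'w6')"
```

```text
hole conf 0.83 r 0.0499 ang 95.13 err -59.07 [ 56.1 142.5] [ 0.5669 -0.0023  0.072 ]
6.4667 [ 0.5633 -0.1315  0.0615] [-0.45  0.27 -0.54]
hole conf 0.75 r 0.0516 ang 123.96 err -30.24 [ 57.5 190.8] [ 0.5426 -0.0092  0.072 ]
6.5667 [ 0.5633 -0.1315  0.0616] [ 0.29  0.21 -0.43]
```

>>> jog_arm(
  translation=[
    [0,0,-0.6],
    [0,0,-1.2],
    [0,0,-1.8],
    [0,0,-2.4],
    [0,0,-3],
    [0,0,-3],
  ],
  turn=[0,0,0,0,0,0],
)

```text
clock: 7.07
position: [0.5632, -0.1315, 0.0584]
ee_rot: [0.973, 0.231, -0.0, 0.0]
ft_force: [-0.5, 0.0, -0.5]
grip_width: 0.001
```

```bash
python3 -c "
from h import *
save(look(2),'w7')"
```

```text
hole conf 0.84 r 0.0494 ang -71.66 err 134.14 [247.7 193.2] [ 0.5869 -0.0988  0.072 ]
7.1667 [ 0.5633 -0.1315  0.0586] [-0.97  0.16  0.48]
hole conf 0.79 r 0.0494 ang -44.49 err 161.31 [241.7 147.4] [ 0.6066 -0.0866  0.072 ]
7.2667 [ 0.5633 -0.1315  0.0586] [-0.23 -0.72 -0.11]
```

>>> jog_arm(
  translation=[
    [0,0,-0.7],
    [0,0,-1.4],
    [0,0,-2],
    [0,0,-2.5],
    [0,0,-3],
    [0,0,-3],
  ],
  turn=[0,0,0,0,0,0],
)

```text
clock: 7.77
position: [0.5633, -0.1315, 0.0555]
ee_rot: [0.973, 0.231, -0.0, 0.0]
ft_force: [0.1, 0.1, -0.6]
grip_width: 0.004
```

```bash
python3 -c "
from h import *
look(2)
s=manip.camera('side');p=manip.get_obs()['position'];q=proj(s,p);print(q)
r,c=int(q[1]),int(q[0])
cv2.imwrite('pics/s2.png',cv2.resize(cv2.cvtColor(s['frame'],cv2.COLOR_RGB2BGR)[r-70:r+50,c-80:c+80],None,fx=5,fy=5,interpolation=cv2.INTER_CUBIC))"
```

```text
hole conf 0.97 r 0.0499 ang 116.43 err -37.77 [ 49.  180.8] [ 0.5492 -0.0073  0.072 ]
7.8667 [ 0.5633 -0.1315  0.0556] [0.52 0.61 0.12]
hole conf 0.77 r 0.0506 ang 142.69 err -11.51 [ 67.1 222.9] [ 0.5312 -0.0213  0.072 ]
7.9667 [ 0.5634 -0.1315  0.0557] [0.03 0.61 0.57]
[np.float64(272.34164294990256), np.float64(215.73641496262834)]
```

View pics/s2.png

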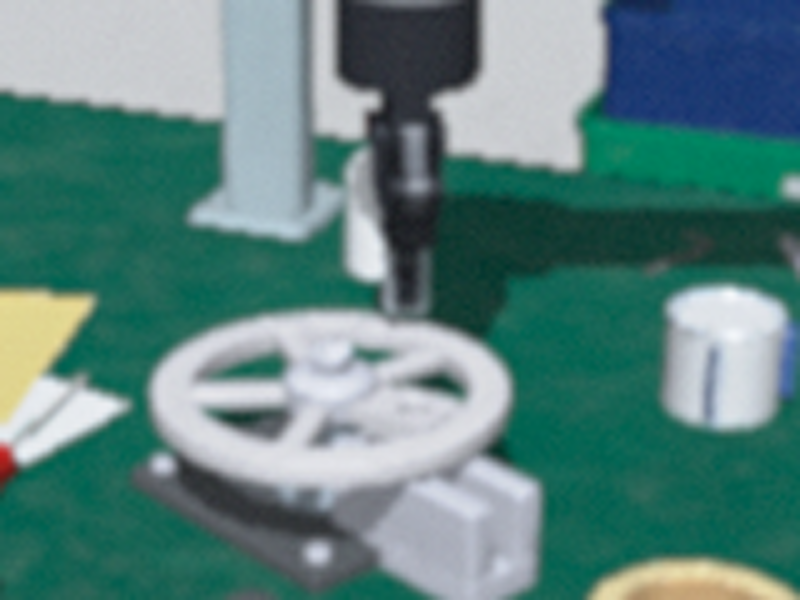

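>>> jog_arm(
  translation=[
    [0,0,-0.5],
    [0,0,-1],
    [0,0,-1.5],
    [0,0,-2],
    [0,0,-2],
    [0,0,-2],
  ],
  turn=[0,0,0,0,0,0],
)

```text
clock: 8.52
position: [0.5634, -0.1315, 0.0536]
ee_rot: [0.973, 0.231, -0.0, 0.0]
ft_force: [-0.0, -0.0, -0.2]
grip_width: 0.001
```

```bash
python3 -c "
from h import *
look(2)"
```

```text
hole conf 0.80 r 0.0504 ang -47.24 err 158.56 [244.1 153. ] [ 0.6056 -0.089   0.072 ]
8.6167 [ 0.5634 -0.1315  0.0537] [-0.08  0.11 -0.28]
hole conf 0.56 r 0.0475 ang -22.81 err -177.01 [215.7 116.2] [ 0.6152 -0.0704  0.072 ]
8.7167 [ 0.5634 -0.1315  0.0537] [ 0.5   0.05 -0.37]
```

>>> jog_arm(
  translation=[
    [0,0,-0.5],
    [0,0,-1],
    [0,0,-1.5],
    [0,0,-1.5],
    [0,0,-1.5],
  ],
  turn=[0,0,0,0,0],
)

```text
clock: 9.13
position: [0.5634, -0.1315, 0.0522]
ee_rot: [0.973, 0.231, -0.0, 0.0]
ft_force: [0.1, 0.6, 0.2]
grip_width: -0.002
```

>>> jog_arm(
  translation=[
    [0,0,-0.5],
    [0,0,-1],
    [0,0,-1.5],
    [0,0,-1.5],
    [0,0,-1.5],
  ],
  turn=[0,0,0,0,0],
)

```text
clock: 9.55
position: [0.5634, -0.1315, 0.0506]
ee_rot: [0.973, 0.231, -0.0, 0.0]
ft_force: [0.2, -0.9, 0.9]
grip_width: 0.0
```

```bash
python3 -c "
from h import *
look(2)"
```

```text
hole conf 0.65 r 0.0508 ang -152.67 err 53.13 [157.9 277. ] [ 0.5263 -0.0753  0.072 ]
9.65 [ 0.5634 -0.1315  0.0506] [-0.05 -0.15  0.32]
hole conf 0.85 r 0.0502 ang -125.53 err 80.27 [199.8 266.3] [ 0.5422 -0.0928  0.072 ]
9.75 [ 0.5634 -0.1315  0.0507] [ 0.35 -1.38  0.54]
```

>>> jog_arm(
  translation=[
    [0,0,-0.5],
    [0,0,-1],
    [0,0,-1.5],
    [0,0,-2],
    [0,0,-2],
    [0,0,-2],
  ],
  turn=[0,0,0,0,0,0],
)

```text
clock: 10.25
position: [0.5633, -0.1315, 0.0486]
ee_rot: [0.973, 0.231, -0.0, 0.0]
ft_force: [-0.4, -0.8, -0.2]
grip_width: -0.001
```

>>> jog_arm(
  translation=[
    [0,0,-0.5],
    [0,0,-1],
    [0,0,-1.5],
    [0,0,-2],
    [0,0,-2],
    [0,0,-2],
  ],
  turn=[0,0,0,0,0,0],
)

```text
clock: 10.75
position: [0.5633, -0.1315, 0.0465]
ee_rot: [0.973, 0.231, -0.0, 0.0]
ft_force: [-0.2, 0.3, 0.1]
grip_width: 0.005
```

```bash
python3 -c "
from h import *
look(2)"
```

```text
hole conf 0.57 r 0.0499 ang 131.76 err -22.44 [ 45.7 211.7] [ 0.5382 -0.0148  0.072 ]
10.85 [ 0.5634 -0.1315  0.0466] [-0.36 -0.19  0.67]
hole conf 0.77 r 0.0502 ang 151.98 err -2.22 [ 67.2 242.1] [ 0.5271 -0.0284  0.072 ]
10.95 [ 0.5634 -0.1315  0.0466] [ 0.29 -0.   -0.22]
```

>>> jog_arm(
  translation=[
    [0,0,-0.3],
    [0,0,-0.5],
    [0,0,-0.5],
    [0,0,-0.5],
    [0,0,-0.5],
  ],
  turn=[0,0,0,0,0],
)

```text
clock: 11.37
position: [0.5634, -0.1315, 0.0461]
ee_rot: [0.973, 0.231, -0.0, 0.0]
ft_force: [-0.3, 0.5, 0.2]
grip_width: 0.003
```

```bash
python3 -c "
from h import *
save(look(3),'w8')"
```

```text
hole conf 0.79 r 0.0507 ang -96.54 err 109.26 [233.3 240.6] [ 0.5656 -0.1024  0.072 ]
11.4667 [ 0.5634 -0.1315  0.0461] [ 0.85 -0.33  0.7 ]
hole conf 0.76 r 0.0505 ang -74.57 err 131.23 [246.4 205.8] [ 0.5848 -0.1007  0.072 ]
11.5667 [ 0.5634 -0.1315  0.0461] [-0.29  0.81  0.32]
hole conf 0.61 r 0.0499 ang -53.92 err 151.88 [244.3 168.2] [ 0.6008 -0.0923  0.072 ]
11.6667 [ 0.5634 -0.1315  0.0461] [ 0.19 -0.23 -0.62]
```

>>> jog_arm(
  translation=[
    [0,0,-0.5],
    [0,0,-1],
    [0,0,-1.5],
    [0,0,-2],
    [0,0,-2.5],
    [0,0,-2.5],
  ],
  turn=[0,0,0,0,0,0],
)

```text
clock: 12.17
position: [0.5639, -0.1317, 0.0443]
ee_rot: [0.973, 0.231, 0.0, 0.001]
ft_force: [0.1, -0.1, 6.8]
grip_width: 0.0
```

>>> jog_arm(
  translation=[
    [0,0,-0.4],
    [0,0,-0.8],
    [0,0,-1.2],
    [0,0,-1.5],
    [0,0,-1.5],
    [0,0,-1.5],
  ],
  turn=[0,0,0,0,0,0],
)

```text
clock: 12.67
position: [0.5647, -0.1318, 0.0439]
ee_rot: [0.973, 0.231, 0.001, 0.001]
ft_force: [0.1, -0.3, 9.1]
grip_width: -0.003
```

```bash
python3 -c "
from h import *
save(look(2),'w9')
s=manip.camera('side');p=manip.get_obs()['position'];q=proj(s,p);print(q)
r,c=int(q[1]),int(q[0])
cv2.imwrite('pics/s3.png',cv2.resize(cv2.cvtColor(s['frame'],cv2.COLOR_RGB2BGR)[r-70:r+50,c-80:c+80],None,fx=5,fy=5,interpolation=cv2.INTER_CUBIC))"
```

```text
hole conf 0.87 r 0.0478 ang 0.99 err -153.21 [170.6  89.5] [ 0.6192 -0.0512  0.072 ]
12.7667 [ 0.5647 -0.1319  0.0439] [ 0.28 -0.56  8.76]
hole conf 0.69 r 0.0503 ang -0.06 err -154.26 [174.7  84.8] [ 0.6217 -0.0521  0.072 ]
12.8667 [ 0.5647 -0.1318  0.0438] [0.27 0.46 8.92]
[np.float64(271.8772807126694), np.float64(219.56846469485046)]
```

```bash
cat >> h.py <<'E'
def arc(total,ns,dz):
    p=manip.get_obs()["position"][:2]-C;r0=np.hypot(*p);a0=np.arctan2(p[1],p[0]);n=12*ns
    s=0.5-0.5*np.cos(np.pi*np.minimum(np.arange(1,n+1)/(n-3),1));a=a0+np.radians(total)*s;r=r0+(.080-r0)*s
    P=np.c_[r*np.cos(a),r*np.sin(a)]*1000
    b=p*1000
    for k in range(ns):
        print([[round(float(x),1),round(float(y),1),dz] for x,y in P[12*k:12*k+12]-b]); b=P[12*k+11]
E
python3 -c "
from h import *
print(manip.get_obs()['position'],manip.get_obs()['clock'])
arc(153.7/2,1,-1.5)"
```

```text
[ 0.56474401 -0.13184304  0.04385645] 12.9167
[[3.2, -0.2, -1.5], [12.6, -0.0, -1.5], [26.6, 2.3, -1.5], [43.0, 8.5, -1.5], [58.5, 18.8, -1.5], [70.5, 31.5, -1.5], [78.0, 43.6, -1.5], [81.7, 52.2, -1.5], [82.8, 55.2, -1.5], [82.8, 55.2, -1.5], [82.8, 55.2, -1.5], [82.8, 55.2, -1.5]]
```

>>> jog_arm(
  translation=[
    [3.2,-0.2,-1.5],
    [12.6,0,-1.5],
    [26.6,2.3,-1.5],
    [43,8.5,-1.5],
    [58.5,18.8,-1.5],
    [70.5,31.5,-1.5],
    [78,43.6,-1.5],
    [81.7,52.2,-1.5],
    [82.8,55.2,-1.5],
    [82.8,55.2,-1.5],
    [82.8,55.2,-1.5],
    [82.8,55.2,-1.5],
  ],
  turn=[0,0,0,0,0,0,0,0,0,0,0,0],
)

```text
clock: 13.92
position: [0.649, -0.0767, 0.0439]
ee_rot: [0.973, 0.231, 0.003, 0.002]
ft_force: [0.9, -0.9, 10.2]
grip_width: -0.002
```

```bash
python3 -c "
from h import *
save(look(2),'w10');arc(70,1,-1.5)"
```

```text
hole conf 0.75 r 0.0500 ang 81.62 err -72.58 [100.4 319.3] [ 0.5787 -0.0025  0.072 ]
14.0167 [ 0.649  -0.0768  0.0439] [1.9  0.25 9.27]
hole conf 0.62 r 0.0498 ang 78.80 err -75.40 [102.7 316.3] [ 0.5811 -0.0032  0.072 ]
14.1167 [ 0.649  -0.0768  0.0439] [1.81 0.43 9.1 ]
[[0.8, 2.9, -1.5], [2.6, 11.3, -1.5], [3.5, 24.5, -1.5], [1.8, 40.5, -1.5], [-3.6, 56.7, -1.5], [-11.5, 70.6, -1.5], [-19.9, 80.6, -1.5], [-26.3, 86.3, -1.5], [-28.6, 88.1, -1.5], [-28.6, 88.1, -1.5], [-28.6, 88.1, -1.5], [-28.6, 88.1, -1.5]]
```

>>> jog_arm(
  translation=[
    [0,0,1],
    [0,0,3],
    [0,0,10],
    [-5,-15,12],
    [-25,-35,12],
    [-55,-50,12],
    [-83,-55,10],
    [-83,-55,5],
    [-83,-55,3],
    [-83,-55,3],
    [-83,-55,3],
  ],
  turn=[0,0,0,0,0,0,0,0,0,0,0],
)

```text
clock: 15.03
position: [0.5668, -0.131, 0.0471]
ee_rot: [0.973, 0.231, 0.003, 0.001]
ft_force: [0.9, 0.2, 0.8]
grip_width: -0.004
```

```bash
python3 -c "
from h import *
look(3)"
```

```text
hole conf 0.68 r 0.0500 ang 78.43 err -75.77 [ 43.2 124.8] [ 0.5814 -0.003   0.072 ]
15.1333 [ 0.5669 -0.1311  0.0471] [ 0.15 -0.16 -0.83]
hole conf 0.65 r 0.0505 ang 79.34 err -74.86 [ 41.5 125.7] [ 0.5807 -0.0024  0.072 ]
15.2333 [ 0.5666 -0.1312  0.047 ] [ 0.    0.55 -0.45]
hole conf 0.73 r 0.0502 ang 78.40 err -75.80 [ 42.2 123.8] [ 0.5815 -0.0028  0.072 ]
15.3333 [ 0.5663 -0.1315  0.0469] [-1.24  1.1  -0.82]
```

>>> jog_arm(
  translation=[
    [0,0,-1],
    [0,0,-2],
    [0,0,-3],
    [0,0,-4],
    [0,0,-4.2],
    [0,0,-4.2],
    [0,0,-4.2],
  ],
  turn=[0,0,0,0,0,0,0],
)

```text
clock: 15.92
position: [0.5676, -0.1318, 0.044]
ee_rot: [0.973, 0.231, 0.004, 0.002]
ft_force: [0.1, -0.1, 9.6]
grip_width: -0.001
```

```bash
python3 -c "
from h import *
arc(75.5,1,-1.2)
print(manip.get_obs()['position'])"
```

```text
[[3.2, -0.1, -1.2], [12.3, 0.3, -1.2], [26.0, 3.0, -1.2], [41.9, 9.5, -1.2], [56.9, 20.0, -1.2], [68.4, 32.6, -1.2], [75.7, 44.6, -1.2], [79.2, 53.0, -1.2], [80.2, 56.1, -1.2], [80.2, 56.1, -1.2], [80.2, 56.1, -1.2], [80.2, 56.1, -1.2]]
[ 0.56755059 -0.13179942  0.04401385]
```

>>> jog_arm(
  translation=[
    [3.2,-0.1,-1.2],
    [12.3,0.3,-1.2],
    [26.0,3.0,-1.2],
    [41.9,9.5,-1.2],
    [56.9,20.0,-1.2],
    [68.4,32.6,-1.2],
    [75.7,44.6,-1.2],
    [79.2,53.0,-1.2],
    [80.2,56.1,-1.2],
    [80.2,56.1,-1.2],
    [80.2,56.1,-1.2],
    [80.2,56.1,-1.2],
  ],
  turn=[0,0,0,0,0,0,0,0,0,0,0,0],
)

```text
clock: 16.92
position: [0.6495, -0.0756, 0.0444]
ee_rot: [0.973, 0.231, 0.006, 0.003]
ft_force: [2.0, -1.0, 7.0]
grip_width: -0.003
```

>>> jog_arm(
  translation=[
    [0,0,1],
    [0,0,3],
    [-20,-15,10],
    [-40,-30,15],
    [-60,-45,20],
    [-85,-55,20],
    [-85,-55,20],
    [-85,-55,20],
    [-85,-55,20],
  ],
  turn=[0,0,0,0,0,0,0,0,0],
)

```text
clock: 17.67
position: [0.5649, -0.1304, 0.0645]
ee_rot: [0.973, 0.231, 0.006, 0.003]
ft_force: [0.2, 0.4, 0.4]
grip_width: 0.005
```

```bash
python3 -c "
from h import *
np.set_printoptions(precision=4,suppress=True)
w=look(3);save(w,'w11')
for r in manip.pinpoint(w,'slot')[:2]: print(r,at_z(w,r['at'],.056))
print(wheel_fit(w))
a=proj(w,[*C,.072]);t=np.radians(A0);u=np.array([np.cos(t),np.sin(t)]);n=np.array([-u[1],u[0]])
for R in(.05,.124): print(proj(w,[*(C+u*R),.056]))
b=cv2.cvtColor(w['frame'],cv2.COLOR_RGB2BGR)
q=[int(x) for x in proj(w,[*(C+u*.075),.07])];print(q)
x0,y0=max(0,q[0]-80),max(0,q[1]-80)
cv2.imwrite('pics/w11c.png',cv2.resize(b[y0:y0+150,x0:x0+190],None,fx=4,fy=4,interpolation=cv2.INTER_CUBIC));print(x0,y0)"
```

```text
hole conf 0.82 r 0.0521 ang 158.41 err 4.21 [ 94.1 241.7] [ 0.5229 -0.0328  0.072 ]
17.7667 [ 0.5652 -0.1298  0.0643] [ 0.81 -0.9  -0.04]
hole conf 0.77 r 0.0524 ang 158.03 err 3.83 [ 93.9 242.5] [ 0.5228 -0.0324  0.072 ]
17.8667 [ 0.5651 -0.1299  0.0642] [-0.28  0.15  0.71]
hole conf 0.63 r 0.0491 ang 157.26 err 3.06 [ 96.6 237.8] [ 0.5261 -0.033   0.072 ]
17.9667 [ 0.5649 -0.1301  0.0642] [-0.43 -0.28 -0.36]
[ 0.5716 -0.0516  0.0891]
[np.float64(106.96813112937375), np.float64(225.1827240332246)]
[np.float64(29.596731492851433), np.float64(290.3022799367934)]
[64, 258]
0 178
```

View pics/w11c.png

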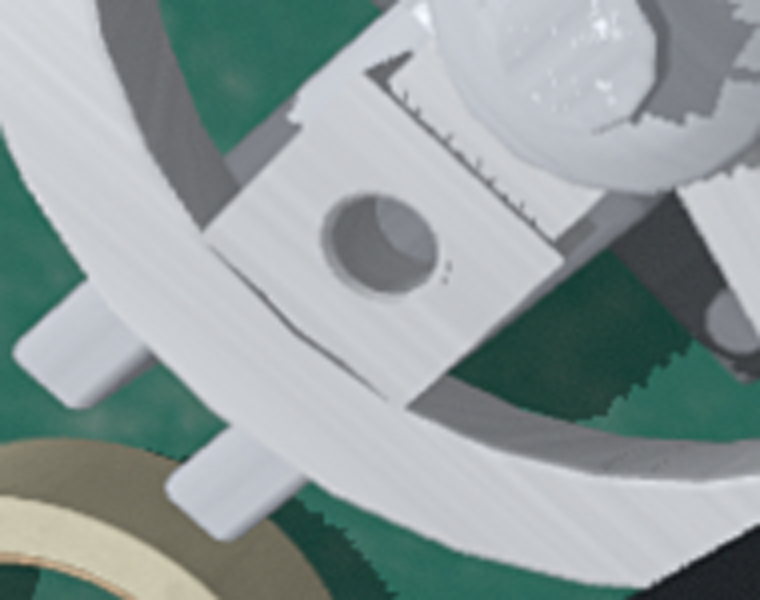

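>>> jog_arm(
  translation=[
    [0,0,-8],
    [0,0,-15],
    [0,0,-18],
    [0,0,-19.5],
    [0,0,-20.5],
    [0,0,-21],
    [0,0,-21],
    [0,0,-21],
  ],
  turn=[0,0,0,0,0,0,0,0],
)

```text
clock: 18.73
position: [0.5657, -0.1306, 0.0442]
ee_rot: [0.973, 0.231, 0.007, 0.003]
ft_force: [0.2, -0.8, 7.3]
grip_width: 0.001
```

```bash
python3 -c "
from h import *
look(3)"
```

```text
hole conf 0.57 r 0.0513 ang 160.79 err 6.59 [ 74.8 261.1] [ 0.523  -0.0351  0.072 ]
18.8333 [ 0.5657 -0.1306  0.0442] [-0.35  0.39  7.92]
hole conf 0.68 r 0.0499 ang 158.51 err 4.31 [ 73.1 256.7] [ 0.5249 -0.0337  0.072 ]
18.9333 [ 0.5657 -0.1306  0.0442] [ 0.68 -0.35  8.39]
hole conf 0.79 r 0.0498 ang 158.94 err 4.74 [ 73.8 257.1] [ 0.5249 -0.0341  0.072 ]
19.0333 [ 0.5657 -0.1306  0.0442] [-0.4  -0.83  8.48]
```

>>> jog_arm(
  translation=[
    [-2,0,-1],
    [-4,0.2,-1],
    [-6,0.4,-1],
    [-6.2,0.4,-1],
    [-6.2,0.4,-1],
    [-6.2,0.4,-1],
  ],
  turn=[0,0,0,0,0,0],
)

```text
clock: 19.53
position: [0.5607, -0.1301, 0.0442]
ee_rot: [0.973, 0.231, 0.008, 0.004]
ft_force: [0.3, 0.5, 7.4]
grip_width: -0.001
```

>>> jog_arm(
  translation=[
    [0,0,0.5],
    [0,0,1],
    [0,0,2],
    [0,0,4],
    [0,0,10],
    [0,0,20],
    [0,0,20],
    [0,0,20],
  ],
  turn=[0,0,0,0,0,0,0,0],
)

```text
clock: 20.2
position: [0.5613, -0.1303, 0.0652]
ee_rot: [0.973, 0.231, 0.009, 0.004]
ft_force: [0.3, 0.2, -0.2]
grip_width: 0.002
```

```bash
python3 -c "
from h import *
w=look(4);save(w,'w12')
t=np.radians(A0);u=np.array([np.cos(t),np.sin(t)])
q=proj(w,[*(C+u*.05),.072]);print('want hole at',q)
b=cv2.cvtColor(w['frame'],cv2.COLOR_RGB2BGR);x0,y0=max(0,int(q[0])-60),int(q[1])-60
c=cv2.resize(b[y0:y0+120,x0:x0+160],None,fx=5,fy=5,interpolation=cv2.INTER_CUBIC)
cv2.drawMarker(c,(int((q[0]-x0)*5),int((q[1]-y0)*5)),(0,0,255),0,20,1)
cv2.imwrite('pics/w12c.png',c)"
```

```text
hole conf 0.57 r 0.0517 ang 153.12 err -1.08 [ 90.4 229.4] [ 0.5253 -0.0286  0.072 ]
20.3 [ 0.5607 -0.1302  0.0642] [ 0.33 -0.15 -0.65]
hole conf 0.66 r 0.0500 ang 155.65 err 1.45 [ 95.1 230.4] [ 0.5258 -0.0314  0.072 ]
20.4 [ 0.5605 -0.1301  0.0639] [-0.21 -0.04  0.3 ]
hole conf 0.62 r 0.0512 ang 155.09 err 0.89 [ 93.  230.9] [ 0.525  -0.0304  0.072 ]
20.5 [ 0.5605 -0.13    0.0639] [-0.49  0.97  0.33]
hole conf 0.64 r 0.0521 ang 155.14 err 0.94 [ 92. 232.] [ 0.5242 -0.0301  0.072 ]
20.6 [ 0.5606 -0.1301  0.064 ] [ 1.18  0.17 -0.28]
want hole at [np.float64(93.37897894233183), np.float64(228.6932800867881)]
```

View pics/w12c.png

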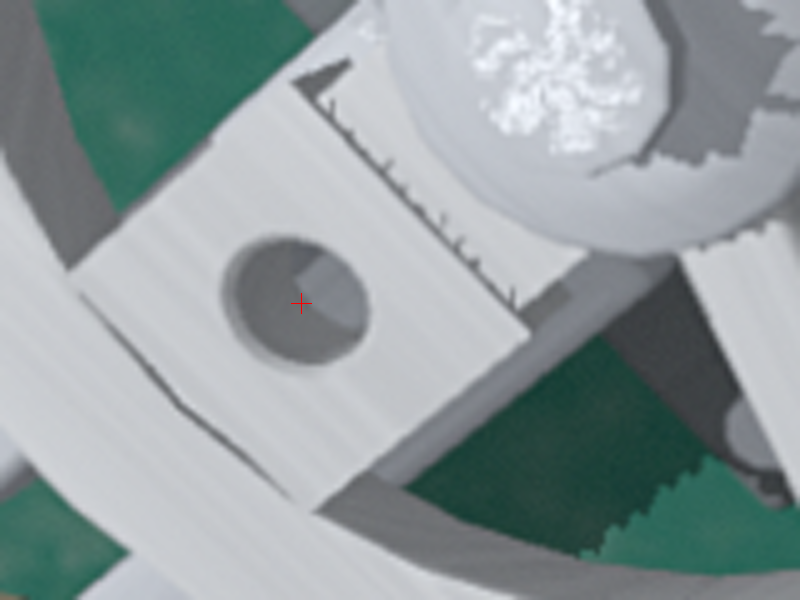

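>>> jog_arm(
  translation=[
    [0,0,35],
    [0,0,70],
    [-5,30,100],
    [-11,65,106],
    [-18,104,106],
    [-25,143,106],
    [-31,182,106],
    [-38,221,106],
    [-44,260,106],
    [-50,295,106],
    [-52,312,106],
    [-52,312,106],
  ],
  turn=[0,0,0,0,0,0,0,0,0,0,0,0],
  grip=60,
)

```text
clock: 21.6
position: [0.507, 0.1873, 0.1702]
ee_rot: [0.972, 0.234, 0.008, 0.003]
ft_force: [0.2, -0.1, -0.4]
grip_width: 0.699
```

```bash
python3 -c "
from h import *
np.set_printoptions(precision=4,suppress=True)
for i in range(2):
    w=manip.camera('wrist')
    for k,z in dict(pin_head=.073,rest=0).items():
        for r in manip.pinpoint(w,k)[:2]: print(k,round(r['confidence'],2),np.round(r['at'],1),at_z(w,r['at'],z))
save(w,'w13');o=manip.get_obs();print(o['clock'],o['position'],o['grip_width'],proj(w,o['position']))
"
```

```text
pin_head 0.7 [292.4 204.4] [0.5075 0.1786 0.073 ]
pin_head 0.41 [492.6 225.5] [0.5727 0.0062 0.073 ]
rest 0.96 [285.6 188.4] [0.5023 0.1817 0.    ]
rest 0.88 [253.  305.9] [0.3504 0.1493 0.    ]
pin_head 0.87 [281.2 207.3] [0.5026 0.1798 0.073 ]
rest 0.77 [248.4 307.1] [0.348  0.1483 0.    ]
rest 0.71 [169.7 175.3] [0.461  0.2944 0.    ]
21.9 [0.509  0.1804 0.1699] 0.6987893508980613 [np.float64(285.2791850657266), np.float64(246.46546002621045)]
```

View pics/w13.png

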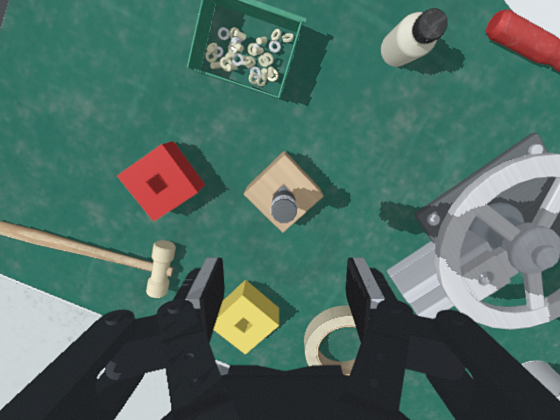

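```bash
python3 -c "
from h import *
np.set_printoptions(precision=4,suppress=True)
w=manip.camera('wrist')
for i in range(2):
  for r in manip.pinpoint(w,'pin_head')[:1]: print(np.round(r['at'],1),at_z(w,r['at'],.073))
  w=manip.camera('wrist')
print(at_z(w,(285,208.5),.09),at_z(w,(284,191.5),.036))
m=[o['mask'] for o in manip.outline_of(w,'pin')[:1]]
for a in m:
  ys,xs=np.nonzero(a);print(xs.min(),xs.max(),ys.min(),ys.max(),xs.mean())
o=manip.get_obs();print(o['position'])
"
```

```text
[280.2 204.9] [0.5044 0.181  0.073 ]
[281.  203.5] [0.5057 0.1814 0.073 ]
[0.5077 0.1792 0.09  ] [0.5082 0.1798 0.036 ]
271 296 188 221 283.81804511278193
[0.5087 0.1816 0.17  ]
```

>>> jog_arm(
  translation=[
    [-1,-1,-30],
    [-2,-1.5,-60],
    [-2,-1.5,-85],
    [-2,-1.5,-100],
    [-2,-1.5,-108],
    [-2,-1.5,-110],
    [-2,-1.5,-110],
  ],
  turn=[0,0,0,0,0,0,0],
)

```text
clock: 22.78
position: [0.5068, 0.1802, 0.0602]
ee_rot: [0.973, 0.231, 0.008, 0.003]
ft_force: [-0.4, 0.0, 0.3]
grip_width: 0.705
```

>>> jog_arm(
  translation=[
    [0,0,-6],
    [0,0,-12],
    [0,0,-18],
    [0,0,-22],
    [0,0,-24],
    [0,0,-24],
  ],
  turn=[0,0,0,0,0,0],
)

```text
clock: 23.28
position: [0.5065, 0.1802, 0.0357]
ee_rot: [0.973, 0.231, 0.007, 0.003]
ft_force: [0.4, -0.7, 0.0]
grip_width: 0.701
```

```bash
python3 -c "
from h import *
w=manip.camera('wrist');s=manip.camera('side');p=manip.get_obs()['position'];q=proj(s,p);print(p,q)
r,c=int(q[1]),int(q[0])
a=cv2.resize(cv2.cvtColor(s['frame'],cv2.COLOR_RGB2BGR)[r-65:r+35,c-50:c+50],None,fx=4,fy=4,interpolation=cv2.INTER_CUBIC)
b=cv2.resize(cv2.cvtColor(w['frame'],cv2.COLOR_RGB2BGR)[150:350,180:380],None,fx=2,fy=2)
cv2.imwrite('pics/w14.png',np.hstack([a,b]))"
```

```text
[0.50683539 0.18034399 0.03628635] [np.float64(241.41302435969703), np.float64(288.69813784757474)]
```

View pics/w14.png

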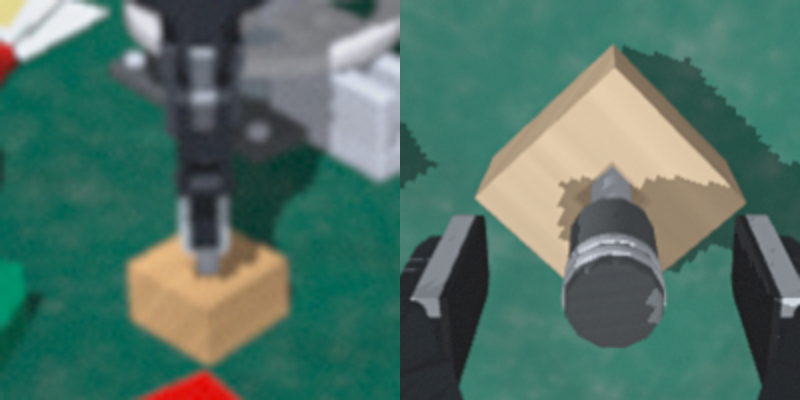

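>>> jog_arm(
  translation=[
    [0,0,0],
    [0,0,0],
    [0,0,0],
    [0,0,0],
    [0,0,0],
    [0,0,0],
    [0,0,0],
    [0,0,0],
  ],
  turn=[0,0,0,0,0,0,0,0],
  grip=0,
  grip_force=40,
)

```text
clock: 24.05
position: [0.5071, 0.1804, 0.0366]
ee_rot: [0.973, 0.231, 0.008, 0.003]
ft_force: [0.2, -0.3, 4.8]
grip_width: 0.246
```

>>> jog_arm(
  translation=[
    [0,0,5],
    [0,0,15],
    [0,0,35],
    [0,0,60],
    [0,0,90],
    [0,0,120],
    [0,0,120],
    [0,0,120],
  ],
  turn=[0,0,0,0,0,0,0,0],
)

```text
clock: 24.72
position: [0.508, 0.1808, 0.1587]
ee_rot: [0.973, 0.231, 0.01, 0.003]
ft_force: [-0.8, -0.3, -2.7]
grip_width: 0.242
```

```bash
python3 -c "
from h import *
np.set_printoptions(precision=4,suppress=True)
w=manip.camera('wrist');s=manip.camera('side');o=manip.get_obs();p=o['position'];print(o['clock'],p,o['grip_width'],o['ft_force'],o['ee_rot'])
for v,n in((w,'w'),(s,'s')):
  for k in('pin','pin_head'):
    for r in manip.pinpoint(v,k)[:2]:
      # closest point on ray to vertical line through TCP
      oo,d=ray(v,r['at']);t=(p[:2]-oo[:2])@d[:2]/(d[:2]@d[:2]);X=oo+t*d
      print(n,k,round(r['confidence'],2),np.round(r['at'],1),'near axis',X, 'rel',X-p)
save(w,'w15');save(s,'s15')"
```

```text
24.8167 [0.5066 0.1801 0.156 ] 0.24587951196014762 [-0.6201 -0.3949 -1.9015] [0.973  0.2307 0.0075 0.0035]
w pin 0.87 [288.6 230.4] near axis [0.5082 0.1773 0.1295] rel [ 0.0016 -0.0028 -0.0266]
w pin_head 0.59 [283.4 280.6] near axis [0.5062 0.1808 0.1951] rel [-0.0004  0.0007  0.039 ]
w pin_head 0.35 [540.1 253.2] near axis [0.5742 0.1791 0.2931] rel [ 0.0676 -0.0009  0.1371]
s pin 0.57 [241.2 247.3] near axis [0.5052 0.1794 0.1311] rel [-0.0014 -0.0007 -0.0249]
s pin_head 0.57 [242.5 216.6] near axis [0.5017 0.1777 0.1953] rel [-0.0049 -0.0024  0.0393]
```

>>> jog_arm(
  translation=[
    [2,-20,0],
    [4,-48,0],
    [7,-80,0],
    [11,-115,0],
    [14,-150,0],
    [17,-180,0],
    [19,-200,0],
    [20,-210,0],
    [20,-210,-15],
    [20,-210,-25],
    [20,-210,-25],
    [20,-210,-25],
  ],
  turn=[0,0,0,0,0,0,0,0,0,0,0,0],
)

```text
clock: 26.02
position: [0.5259, -0.0285, 0.1298]
ee_rot: [0.973, 0.232, 0.006, 0.003]
ft_force: [-0.1, 1.2, -0.6]
grip_width: 0.241
```

```bash
cat >> h.py <<'E'
def pinlook():
    for i in range(3):
        w=manip.camera('wrist');p=manip.get_obs()['position']
        for k,z in(('pin',p[2]-.029),('hole',.072)):
            for r in manip.pinpoint(w,k)[:1]: print(k,round(r['confidence'],2),np.round(r['at'],1),at_z(w,r['at'],z).round(4))
    o=manip.get_obs();print(o['clock'],p.round(4),o['ft_force'].round(2));return w
E
python3 -c "
from h import *
w=pinlook();save(w,'w16')
s=manip.camera('side');save(s,'s16')
print(proj(w,[.5264,-.0302,.072]))
b=cv2.cvtColor(w['frame'],cv2.COLOR_RGB2BGR)[150:350,180:380]
cv2.imwrite('pics/w16c.png',cv2.resize(b,None,fx=3,fy=3,interpolation=cv2.INTER_CUBIC))"
```

```text
pin 0.74 [288.3 229.3] [ 0.5268 -0.0313  0.1015]
hole 0.65 [284.6 218.1] [ 0.5237 -0.0304  0.072 ]
pin 0.72 [291.9 229.4] [ 0.5286 -0.0342  0.1021]
hole 0.61 [284.8 217.3] [ 0.5251 -0.031   0.072 ]
pin 0.94 [288.1 229.4] [ 0.5274 -0.0324  0.1019]
26.4667 [ 0.5267 -0.0296  0.1309] [ 0.32 -0.51 -0.26]
[np.float64(284.0705698625157), np.float64(215.06518936575648)]
```

View pics/w16c.png

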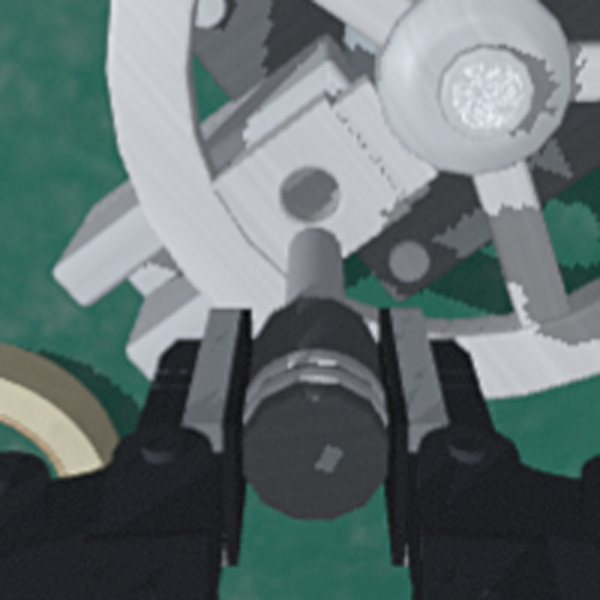

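>>> jog_arm(
  translation=[
    [-0.8,0.7,-6],
    [-0.8,0.7,-13],
    [-0.8,0.7,-19],
    [-0.8,0.7,-23],
    [-0.8,0.7,-25],
    [-0.8,0.7,-25],
    [-0.8,0.7,-25],
  ],
  turn=[0,0,0,0,0,0,0],
)

```text
clock: 27.1
position: [0.5258, -0.0291, 0.1056]
ee_rot: [0.973, 0.231, 0.007, 0.003]
ft_force: [-0.3, -1.0, -1.7]
grip_width: 0.243
```

```bash
python3 -c "
from h import *
w=pinlook();save(w,'w17')
print(proj(w,[.5264,-.0302,.072]))
from numpy import nonzero
m=manip.outline_of(w,'pin')[0]['mask'];ys,xs=nonzero(m)
print(ys.min(),[ (r,xs[ys==r].min(),xs[ys==r].max()) for r in range(ys.min(),ys.min()+30,3)])"
```

```text
pin 0.85 [288.8 230.1] [ 0.5262 -0.0326  0.0768]
hole 0.79 [286.9 227.2] [ 0.5259 -0.0314  0.072 ]
pin 0.91 [291.8 229.1] [ 0.528  -0.0341  0.077 ]
hole 0.8 [286.8 229. ] [ 0.5248 -0.032   0.072 ]
pin 0.92 [285.8 229.9] [ 0.5255 -0.0308  0.0769]
hole 0.96 [286.2 227.8] [ 0.5254 -0.0312  0.072 ]
27.55 [ 0.5259 -0.0291  0.1059] [ 0.16  1.09 -0.98]
[np.float64(285.5123728081618), np.float64(225.91377173769772)]
226 [(226, np.int64(282), np.int64(286)), (229, np.int64(278), np.int64(290)), (232, np.int64(276), np.int64(292)), (235, np.int64(276), np.int64(292)), (238, np.int64(276), np.int64(292)), (241, np.int64(276), np.int64(293)), (244, np.int64(275), np.int64(293)), (247, np.int64(275), np.int64(294)), (250, np.int64(275), np.int64(294)), (253, np.int64(273), np.int64(296))]
```

>>> jog_arm(
  translation=[
    [0.3,-0.5,-1.5],
    [0.3,-0.5,-3],
    [0.3,-0.5,-4.5],
    [0.3,-0.5,-6],
    [0.3,-0.5,-7],
    [0.3,-0.5,-8],
    [0.3,-0.5,-8],
  ],
  turn=[0,0,0,0,0,0,0],
)

```text
clock: 28.18
position: [0.526, -0.0296, 0.0976]
ee_rot: [0.973, 0.231, 0.007, 0.003]
ft_force: [0.1, -0.3, -2.4]
grip_width: 0.241
```

>>> jog_arm(
  translation=[
    [0,0,-1],
    [0,0,-2],
    [0,0,-3],
    [0,0,-4],
    [0,0,-4],
    [0,0,-4],
  ],
  turn=[0,0,0,0,0,0],
)

```text
clock: 28.68
position: [0.526, -0.0296, 0.0935]
ee_rot: [0.973, 0.231, 0.007, 0.003]
ft_force: [0.2, 0.8, -1.8]
grip_width: 0.246
```

>>> jog_arm(
  translation=[
    [0,0,-2],
    [0,0,-4],
    [0,0,-6],
    [0,0,-8],
    [0,0,-10],
    [0,0,-12],
    [0,0,-12],
    [0,0,-12],
  ],
  turn=[0,0,0,0,0,0,0,0],
)

```text
clock: 29.35
position: [0.5259, -0.0296, 0.0814]
ee_rot: [0.973, 0.231, 0.007, 0.003]
ft_force: [0.7, -0.1, 0.0]
grip_width: 0.242
```

>>> jog_arm(
  translation=[
    [0,0,-2],
    [0,0,-5],
    [0,0,-8],
    [0,0,-11],
    [0,0,-14],
    [0,0,-17],
    [0,0,-20],
    [0,0,-22],
    [0,0,-22],
    [0,0,-22],
  ],
  turn=[0,0,0,0,0,0,0,0,0,0],
)

```text
clock: 30.18
position: [0.5259, -0.0297, 0.0592]
ee_rot: [0.973, 0.231, 0.007, 0.003]
ft_force: [1.0, -1.8, -2.5]
grip_width: 0.239
```

>>> jog_arm(
  translation=[
    [0,0,-1],
    [0,0,-2],
    [0,0,-3],
    [0,0,-4],
    [0,0,-5],
    [0,0,-5],
    [0,0,-5],
  ],
  turn=[0,0,0,0,0,0,0],
)

```text
clock: 30.77
position: [0.526, -0.0297, 0.0542]
ee_rot: [0.973, 0.231, 0.007, 0.003]
ft_force: [1.4, -0.3, -1.6]
grip_width: 0.242
```

>>> jog_arm(
  translation=[
    [0,0,-0.7],
    [0,0,-1.4],
    [0,0,-2],
    [0,0,-2],
    [0,0,-2],
  ],
  turn=[0,0,0,0,0],
)

```text
clock: 31.18
position: [0.526, -0.0297, 0.0523]
ee_rot: [0.973, 0.231, 0.007, 0.003]
ft_force: [0.7, -0.0, 0.2]
grip_width: 0.243
```

>>> jog_arm(
  translation=[
    [0,0,-0.5],
    [0,0,-1],
    [0,0,-1.5],
    [0,0,-1.5],
    [0,0,-1.5],
  ],
  turn=[0,0,0,0,0],
)

```text
clock: 31.6
position: [0.5262, -0.0293, 0.0515]
ee_rot: [0.973, 0.231, 0.007, 0.003]
ft_force: [-2.8, 0.7, 9.3]
grip_width: 0.247
```

>>> jog_arm(
  translation=[
    [0,0,0],
    [0,0,0],
    [0,0,0],
    [0,0,0],
    [0,0,0],
    [0,0,0],
  ],
  turn=[0,0,0,0,0,0],
  grip=48,
)

```text
clock: 32.1
position: [0.5261, -0.0294, 0.0513]
ee_rot: [0.973, 0.231, 0.007, 0.003]
ft_force: [0.2, 0.7, 0.4]
grip_width: 0.562
```

>>> jog_arm(
  translation=[
    [0,0,5],
    [0,0,12],
    [0,0,25],
    [0,0,50],
    [0,0,80],
    [0,0,110],
    [0,0,130],
    [0,0,130],
    [0,0,130],
  ],
  turn=[0,0,0,0,0,0,0,0,0],
)

```text
clock: 32.85
position: [0.5268, -0.0294, 0.183]
ee_rot: [0.973, 0.231, 0.008, 0.004]
ft_force: [0.3, 0.1, -0.3]
grip_width: 0.565
```

```bash
python3 -c "
from h import *
np.set_printoptions(precision=4,suppress=True)
H=np.array([.5264,-.0302])
for n in('wrist','side','top'):
  v=manip.camera(n);save(v,'end_'+n);print(n,'exp head home',proj(v,[*H,.089]),'if 15mm up',proj(v,[*H,.104]))
  for k in('pin_head','pin'):
    for r in manip.pinpoint(v,k)[:1]: print(' ',k,round(r['confidence'],2),np.round(r['at'],1),at_z(v,r['at'],.089 if k=='pin_head' else .022))
  for r in manip.outline_of(v,'pin')[:1]: print(' ',r['extent'],[np.round(proj(v,[*H,z])) for z in(.072,.106)])
o=manip.get_obs();print(o['clock'],o['position'],o['grip_width'],o['ft_force'])"
```

```text
wrist exp head home [np.float64(283.7123929022153), np.float64(202.53216557927084)] if 15mm up [np.float64(283.8748360519399), np.float64(207.62732491788307)]
  pin_head 0.95 [281.2 202.2] [ 0.5257 -0.0281  0.089 ]
  pin 0.74 [283.9 185.8] [ 0.526  -0.0313  0.022 ]
  [271.7, 188.3, 297.1, 221.0] [array([284., 197.]), array([284., 208.])]
side exp head home [np.float64(271.3243920958156), np.float64(221.75576385663663)] if 15mm up [np.float64(271.3813531894123), np.float64(216.1046008861571)]
  pin_head 0.72 [269.7 219.2] [ 0.5354 -0.0422  0.089 ]
top exp head home [np.float64(272.24308351106805), np.float64(205.46410255500808)] if 15mm up [np.float64(271.9895271803788), np.float64(204.82818987114618)]
33.45 [ 0.526  -0.0294  0.1812] 0.5612270472630706 [-0.3535  0.2896 -0.4824]
```

```bash
python3 -c "
from h import *
print(manip.hand_in())"
```

```text
the job is handed in; nothing more can be done
None
```

I stopped the wheel with its index hole over the slot, and the lock pin is now in the hole and slot. The job was handed in at about 33.5 s; no verdict was reported.

**Wheel:** I stopped it by pressing the closed fingertips on the rim, then dragged it round in three strokes with lifts between. The highest push I read was about 10 N. After letting go, the hole was about 1 mm or less from where it should be, and it stayed there over the four pictures I took (0.4 s).

**Pin:** I took it from the wooden rest block and lowered it through the hole into the slot with almost no force. It then met firm contact (about 9 N) at the height expected for the head resting on the boss. That puts the tip about 21 mm above the bench, against 22 mm when fully home. I then released it and lifted the gripper clear.

**Last checks:**
- **Wrist camera:** it put the head within about 2 mm of the hole and showed the pin upright.
- **Side camera:** it disagreed, putting the head about 15 mm away across the bench, or about 7 mm high if the pin is taken to be in the hole. I put this down to its coarse resolution, because the contact height and the wrist view agreed.
- **Top camera:** it did not find the pin.
- **Bystanders:** I did not look again at the bottle, tin and can at the end; the tool never worked close to them.

**Fingertip offset:** when shut, the fingertips touched about 27 mm higher than the stated tool point. Finding the rim therefore took several seconds of careful lowering.

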